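Set a vibratory feeder up for its emptying run

TASK

Get the vibratory feeder ready for its emptying run: stand the small glass beaker upright on the bench under the open end of the trough, centred so that whatever comes over the lip falls into it, and turn the feed knob until its white pointer is on the red index. Only when both are done, pull the hopper's gate by its blue grip all the way out to its stop. Keep to the beaker and the two controls: everything else must stay standing where it is.

Things in the scene. Friction and masses are not known exactly. Their poses are not given: they have to be found in the camera images.
- beaker: empty open glass beaker, 64 mm tall, outer diameter 52 mm over most of its height and 58 mm at the rim (the top 8 mm), about 50 g, loose; origin at the centre of its underside, z up. It is round: any yaw is alike
- feeder: grey bench feeder, fixed. Origin on the bench under its body; x from its front panel (robot side) to its rear, y to its left seen from the front, z up. Body x -100 to +140, y -125 to +125 mm; front edge 30 mm high, the panel rises from there at 35 degrees to 93 mm at x = -10 mm, flat behind that
- trough_lip (a point): middle of the underside of the steel trough's open end (feeder frame x 50, y -205, z 125 mm). The trough, 40 mm wide in x and 26 mm high, runs from here along the feeder's +y over the body, which it overhangs by 80 mm; the bench under the overhang is empty
- hopper_top (a point): top of the lid knob of the steel hopper (feeder frame x 50, y 65, z 342 mm). The hopper below is 108 mm in diameter (lid 116 mm) from 250 mm above the bench up, and tapers to 42 mm at 200 mm; a thin column stands 72 mm behind its axis
- outlet (a point): point on the bench, 10 mm beyond the trough's lip, where the stream falls (feeder frame x 50, y -215, z 0 mm): the beaker's centre belongs here
- rate_knob (a joint): angle in rad of the black round feed knob on the sloping panel; a white line from the middle of its top out to its skirt is the pointer. 0 at its lower-left stop (pointer 137 degrees anticlockwise of straight up the slope), grows clockwise as seen when facing the panel, up to 4.8; stiff (about 0.06 N m of friction), stays where it is left
- index_rider (a joint): angle in rad of the red triangular index rider on the dial's edge, same zero and same sense as rate_knob: the pointer is on the index when both joints read the same. Set by someone else; it cannot be moved
- knob_grip (a point): point on the knob's axis 27 mm above the panel, half way up its fluted grip (grip 46 mm diameter, from 8 to 40 mm above the panel, on a skirt of 68 mm diameter that ends 7 mm above the panel). Its z axis is the knob's axis, pointing out of the panel, 35 degrees from vertical and leaning to the front of the feeder; its x axis points to the white pointer
- knob_pointer (a point): outer end of the white pointer on the knob's skirt, 34 mm from the axis; x axis radially outward
- index_tip (a point): inner tip of the red index rider, 37.5 mm from the same axis; x axis radially outward
- gate (a joint): travel in m of the hopper's slide gate, 0 shut, 0.060 at the end stop; it slides level along the feeder's -x (out to the front), about 3 N of friction, and stays where it is left
- gate_grip (a point): middle of the gate's upright blue grip block (16 mm along x, 34 along y, from 168 to 204 mm above the bench), 192 mm above the bench; axes as the feeder's; at feeder x -65, y 65 mm when shut. A tongue 20 mm wide joins it to the blade behind; the guides begin 31 mm and the hopper's overhanging wall 61 mm behind it when shut
- jar_s: bystander: white jar with red cap, 44 mm diameter, 94 mm tall, loose; origin at the centre of its underside
- jar_l: bystander: white jar with red cap, 52 mm diameter, 105 mm tall, loose; origin at the centre of its underside
- flask_s: bystander: volumetric flask, 56 mm diameter at the bulb, 188 mm tall, loose; origin at the centre of its underside
- flask_l: bystander: volumetric flask, 66 mm diameter at the bulb, 213 mm tall, loose; origin at the centre of its underside
- tip_box: bystander: fixed black pipette-tip box behind the work, 88 mm along x, 122 mm along y, 78 mm tall; origin at the centre of its underside
- clock: bystander: grey bench timer, 71 x 77 mm, 50 mm tall, loose; origin at the centre of its underside
- vial: bystander: amber vial with blue cap, 26 mm diameter, 100 mm tall, loose; origin at the centre of its underside
Things that resemble listed ones, but are neither listed nor needed, are in the scene too. What is shaped like the beaker but orange or yellow is not meant.

How it is judged (in metres and radians):
On the way, in this order (a step that is already met when the one before it is completed fails the run):
1. with the gate still shut, the beaker stands under the outlet and the knob's pointer is on the red index (horizontal distance between beaker and outlet below 0.018 m and height (world z) of beaker below 0.006 m and angle between beaker's own z axis and vertical below 0.1 rad and angle between the x axis of knob_pointer and the x axis of index_tip, either way round below 0.1 rad and distance between knob_pointer and index_tip below 0.02 m and value of joint gate below 0.01 m), for 0.2 s.
2. the gate is drawn out to its stop (value of joint gate above 0.056 m), for 0.2 s.
At the end, for the whole second after the job is handed in: the beaker stands still and upright on the bench with its centre within 18 mm of the outlet point, the knob's pointer is within 0.10 rad (6 degrees) of the red index, the gate is out to within 4 mm of its stop, and all bystanders stand upright (horizontal distance between beaker and outlet below 0.018 m and height (world z) of beaker below 0.006 m and angle between beaker's own z axis and vertical below 0.1 rad and linear speed of beaker below 0.02 m/s and angle between the x axis of knob_pointer and the x axis of index_tip, either way round below 0.1 rad and distance between knob_pointer and index_tip below 0.02 m and value of joint gate above 0.056 m and angle between each of jar_s, jar_l, flask_s, flask_l, clock, vial's own z axis and vertical below 0.15 rad); the robot touches nothing.
It fails at once if the gate is opened by more than 12 mm before the beaker stands under the outlet and the knob is on the index (value of joint gate above 0.012 m and (not (horizontal distance between beaker and outlet below 0.018 m and height (world z) of beaker below 0.006 m and angle between beaker's own z axis and vertical below 0.1 rad) or not (angle between the x axis of knob_pointer and the x axis of index_tip, either way round below 0.1 rad and distance between knob_pointer and index_tip below 0.02 m))).
It fails at once if a bystander is moved by more than 30 mm or knocked over (distance of any of jar_s, jar_l, flask_s, flask_l, clock, vial from where it was at the start of the episode above 0.03 m).
It also fails if it takes over 72 s, if anything falls off the work surface, if the arm or the gripper's body presses on something with over 40 N, if the wrist force passes 120 N, or if a joint passes its speed limit or range.

ROBOT

A 6-joint arm with a two-finger parallel gripper is mounted at the origin on a cart in front of the work surface, level with it; the furniture and walls round the work are solid. World frame = base frame: x ahead of the robot, y to its left, z up, the work surface at z = 0. Lengths are in mm, angles in degrees, forces in N, time in s.
With the tool pointing down it reaches from about 300 to 850 mm from the base axis. Payload 4.2 kg.
Tool frame: the origin (TCP) lies between the finger pads; the fingertips stand 22 mm ahead of it and the grasp point (between the pads) lies 3 mm ahead of it; z points along the fingers, y is the direction in which the jaws open and shut (so a half turn about z gives the same grasp; the last joint's range is limited). The gripper opens to 91 mm and grips with 3 to 60 N. Pads are 32 mm wide; open, the fingers measure 118 mm over their backs; the gripper's body (76 mm by 178 mm) begins 60 mm behind the grasp point.
Start: joints at [64.859, 18.312, 89.639, -0, 72.044, -1.146], TCP at [233.835, 525.321, 235.976] pointing down, gripper open.
Joint ranges: [-177.97, 177.97], [-48.28, 115.42], [12.27, 149.76], [-77.06, 257.06], [2.81, 150.46], [-146.56, 146.56]. Speed limits (degrees/s): [147.25, 147.25, 180, 180, 180, 180].

INTERFACE

Orientations are given as [roll, pitch, yaw] about the fixed x, y, z axes, in that order (R = Rz(yaw) Ry(pitch) Rx(roll)).
In Python, from workcell import * gives the robot as it stands.
- The arm moves only by the shell command python3 -m jog 'ROWS' [OPENING] [FORCE]. ROWS is text: rows parted by semicolons, each of 6 numbers parted by spaces: the shift along the tool's x, y, z in units of 0.5 m (1.0 is 0.5 m), then the turn, a rotation vector about the tool's x, y, z in units of pi/2 rad (1.0 is pi/2 rad). A call has 1 to 20 rows; each row is the pose to reach, as a shift and turn from the pose measured when the call began, along the tool's axes at that moment; what a row does not reach only later rows make up. A row lasts 1/12 s, in which the tool goes at most 41.7 mm and 7.16 degrees, less where a joint would pass 70% of its speed; a pose out of reach is approached as far as the arm can. A call with a number of a shift or a turn outside -1 to 1 is refused whole. A call with a gripper value outside its range is refused whole. OPENING is the opening, from -1 (shut) to 1 (fully open), set as the call begins (- or left out, the last holds). The fingers move at their own pace and stop on an object; FORCE is the grip in N (left out, the last holds). Time passes only in rows, so rows that repeat a pose let the fingers close. It gives the time, the measured TCP pose, the force and the opening at its end, in the units of the state.
- state(): the state, without advancing time (a new reading comes with each control period).
- grab_frame(name): name is "scene" or "top"; returns the picture (384x512x3 uint8, red, green, blue); there is no depth.
- calibration(name): a dict with "mtx" (3x3 intrinsics, pixels), "distortion" ([k1, k2, p1, p2, k3] as OpenCV has them; the pictures are not rectified), "rvec" (rotation vector, rad) and "tvec" (3), from world to camera coordinates, as OpenCV has them. Camera axes: x right, y down, z forward; pixel columns grow to the right and rows downward; lengths in mm; the calibration is good to about 2 mm. A picture is of the moment at which its call begins. calibration takes no time and is no camera call.
- job_done(): hands the job in, once; it reports no verdict.
Trained networks look in the newest picture that a camera, given by its name, has taken for a name from the list of things; names that differ only in an ending like _2 or _b are one class to them, and where a whole thing is asked for, a point or a joint stands for the part that bears it (a point fixed in the world has none). Each returns a list of dicts, best first, with "confidence" (0 to 1); they miss things now and then, are a little off and sometimes report something else, mostly with a low value. They report only what shows in the picture. A call takes as long as a camera call. They do not tell look-alikes from the thing itself.
- spot_in(query, camera): "rect" ([left, top, right, bottom] in pixels, round what is visible of it).
- tip_of(query, camera): "location" ([column, row] in pixels: a listed point, or the origin of a listed thing).
The state is a dict: "time_s": time; "qpos": joint angles; "qvel": joint speeds; "effort": joint torques, N m; "ee_pos": TCP position; "ee_rot": TCP orientation; "force": force on the tool from outside, world axes, zero at the start; "torque": the same for the moment, N m; "gripper_width": finger opening in mm.
Only numpy, scipy, OpenCV 4.12 (cv2) and the standard library are available. Lean on these libraries where they do the work, as an engineer would, in place of code of your own. Each camera call takes 0.05 s, during which the arm holds its last target. There are 200 camera calls.

## Working session

There is one attempt and no reset: what is moved stays moved. The work goes in short steps, Python scripts to look and compute and a shell command to move; the robot and the scene stay as the last step left them, time stands still between calls to the robot, and variables do not carry over. Pictures are saved under pics/ and viewed, about 8 in all and at most 12, crops included, and the job is handed in when it is done.

```bash
mkdir -p pics; ls; python3 - <<'E'
from workcell import *
import cv2
s=state();print(s)
for n in("scene","top"):
    f=grab_frame(n);cv2.imwrite(f"pics/{n}0.png",f[:,:,::-1]);c=calibration(n);print(n,c)
    for q in("beaker","feeder","jar_s","jar_l","flask_s","flask_l","clock","vial","tip_box"):
        print(q,[(np.round(d['rect']).tolist() if 0 else [int(v) for v in d['rect']],round(d['confidence'],2)) for d in spot_in(q,n)][:4])
    for q in("beaker","trough_lip","hopper_top","outlet","knob_grip","knob_pointer","index_tip","gate_grip","feeder"):
        print(q,[([round(float(v),1) for v in d['location']],round(d['confidence'],2)) for d in tip_of(q,n)][:4])
E
```

```text
pics
{'time_s': 0.0, 'qpos': array([ 6.48603769e+01,  1.83511447e+01,  8.97067878e+01, -1.69396131e-03,
        7.20418074e+01, -1.14572960e+00]), 'qvel': array([-0.03739774, -0.08862064, -0.04035651,  0.02269316,  0.00569776,
       -0.07199232]), 'effort': array([-1.77232710e-04, -4.12455153e+01, -2.31971937e+01,  7.28561310e-02,
        4.57430386e-02, -1.28374877e-04]), 'ee_pos': array([233.62766673, 524.89429297, 235.12262071]), 'ee_rot': array([-1.79900248e+02, -3.84140605e-04,  1.56006630e+02]), 'force': array([ 0.64953944,  1.01807151, -0.10927197]), 'torque': array([ 0.05583937, -0.05022972, -0.00801005]), 'gripper_width': 91.01918859199975}
scene {'mtx': array([[499.40682809,   0.        , 249.22598132],
       [  0.        , 499.40682809, 192.56401914],
       [  0.        ,   0.        ,   1.        ]]), 'distortion': array([-0.10767662,  0.        ,  0.        ,  0.        ,  0.        ]), 'rvec': array([ 1.48377118, -2.30062272,  0.70099132]), 'tvec': array([ 243.62465741,  560.04430488, 1424.72894308])}
beaker [([350, 219, 370, 240], 0.75), ([294, 215, 310, 235], 0.71)
[... 1579 characters left out ...]
 208, 344, 229], 0.69), ([373, 210, 393, 230], 0.54), ([121, 225, 148, 244], 0.44), ([132, 185, 146, 195], 0.21)]
flask_s [([311, 246, 324, 262], 0.77)]
flask_l [([311, 246, 324, 262], 0.77)]
clock [([343, 181, 363, 198], 0.82), ([181, 198, 189, 226], 0.27), ([324, 211, 348, 226], 0.22)]
vial [([133, 184, 147, 195], 0.4)]
tip_box [([310, 244, 326, 264], 0.59)]
beaker [([353.4, 255.1], 0.57), ([276.2, 224.3], 0.57), ([301.9, 225.2], 0.56)]
trough_lip [([268.1, 184.9], 0.94)]
hopper_top [([173.4, 178.3], 0.7)]
outlet []
knob_grip [([185.3, 223.2], 0.64), ([228.5, 224.6], 0.58)]
knob_pointer [([220.7, 225.9], 0.73)]
index_tip []
gate_grip [([186.6, 220.3], 0.55)]
feeder [([208.4, 206.6], 0.76)]
```

```bash
python3 - <<'E'
import cv2
a=cv2.imread("pics/scene0.png")[160:300,110:390];b=cv2.imread("pics/top0.png")[145:285,110:410]
cv2.imwrite("pics/s1.png",cv2.resize(a,None,fx=2.85,fy=2.85,interpolation=2));cv2.imwrite("pics/t1.png",cv2.resize(b,None,fx=2.66,fy=2.66,interpolation=2))
E
```

```text
(no output)
```

View pics/s1.png

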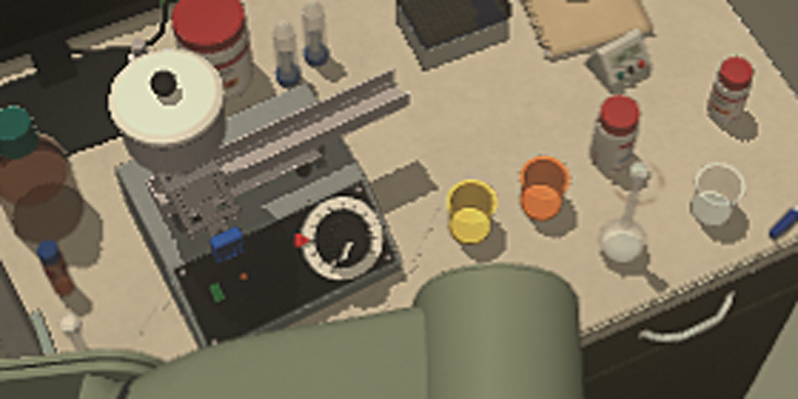

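View pics/t1.png

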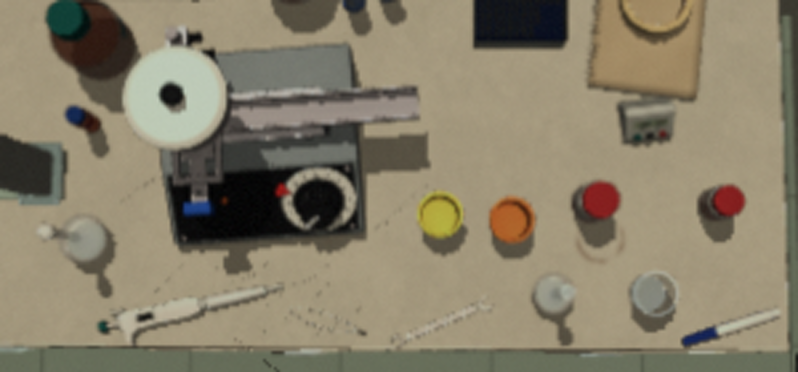

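The glass beaker is at top px ≈(355,255), scene px ≈(362,228). The yellow and orange ones are decoys. The pointer is at the lower left of the knob and the red index to its left. Next I'll fit the feeder pose.

```bash
cat > h.py <<'E'
from workcell import *
import cv2, numpy as np
from scipy.optimize import least_squares
from scipy.spatial.transform import Rotation as R
def proj(n,P):
    c=calibration(n);return cv2.projectPoints(np.atleast_2d(np.array(P,float)),c['rvec'],c['tvec'],c['mtx'],c['distortion'])[0][:,0]
def tri(obs): # {cam:px}
    return least_squares(lambda p:np.concatenate([proj(n,p)[0]-u for n,u in obs.items()]),[500,0,50.]).x
def ray(n,u,z): # intersect plane z
    return least_squares(lambda p:proj(n,[p[0],p[1],z])[0]-np.array(u),[500,0.]).x
def F(f,P): # feeder->world
    x,y,a=f;P=np.atleast_2d(P);c,s=np.cos(a),np.sin(a)
    return np.c_[x+c*P[:,0]-s*P[:,1],y+s*P[:,0]+c*P[:,1],P[:,2]]
E
python3 - <<'E'
from h import *
obs=[("scene",(50,-205,125),(246.7,196.1)),("top",(50,-205,125),(268.1,184.9)),("scene",(50,65,342),(166.4,182.9)),("top",(50,65,342),(173.4,178.3)),
("top",(-65,65,192),(186.6,220.3)),("scene",(-65,65,204),(189.6,243)),("top",(-100,125,30),(177.7,236.4)),("top",(-100,-125,30),(246,231.8)),("top",(140,-125,93),(242,161.5))]
def r(f):
    return np.concatenate([proj(n,F(f,p))[0]-u for n,p,u in obs])
s=least_squares(r,[600,100,0],loss='soft_l1');f=s.x;print("feeder",f[:2],np.degrees(f[2]));print(r(f).reshape(-1,2).round(1).tolist())
np.save("f.npy",f)
print("outlet",F(f,(50,-215,0)),"gate",F(f,(-65,65,192)))
print("knob",tri({"scene":(232.1,242.9),"top":(228.5,224.6)}))
print("beaker",tri({"scene":(356.6,235.2),"top":(353.4,255.1)}),ray("top",(353.4,255.1),0),ray("scene",(356.6,235.2),0))
# rim centre from crops
print("rim",ray("top",(110+656/2.66,145+292/2.66),64),ray("scene",(110+720/2.85,160+185/2.85),64))
for n,u,z in(("yellow",(110+440/2.66,145+213/2.66),64),("orange",(110+513/2.66,145+220/2.66),64),("flask",(110+553/2.66,145+296/2.66),40),("jarA",(110+601/2.66,145+200/2.66),100),("jarB",(110+728/2.66,145+201/2.66),94),("flask2",(110+85/2.66,145+240/2.66),40)):print(n,ray("top",u,z).round())
E
```

```text
feeder [577.14547936 173.14439563] 3.544158822072463
[[4.2, -4.6], [-0.4, -0.7], [0.1, 2.8], [1.0, 0.6], [-2.3, 2.1], [-1.5, -2.0], [-2.7, -0.2], [0.8, 0.4], [0.4, -0.8]]
outlet [[640.34067903 -38.35351627   0.        ]] gate [[508.25163801 234.0019229  192.        ]]
knob [506.51537836  99.82965747  92.52012121]
beaker [ 409.30085599 -332.71630439  -21.60151009] [ 407.19413418 -332.12966902] [ 402.51247475 -319.19294568]
rim [ 408.78188616 -330.53598131] [ 402.02600505 -328.8580965 ]
yellow [508. -56.]
orange [ 500. -149.]
flask [ 403. -202.]
jarA [ 523. -256.]
jarB [ 523. -418.]
flask2 [472. 406.]
```

```bash
cat >> h.py <<'E'
def panel(f,u,v,h): # u right (feeder -y) from y=-68, v up-slope from x=-55; h above panel
    t=np.radians(35);u=np.asarray(u,float);v=np.asarray(v,float)
    P=np.stack([-55+v*np.cos(t)-h*np.sin(t),-68-u,61.5+v*np.sin(t)+h*np.cos(t)],-1)
    return F(f,P.reshape(-1,3))
def rect(n,f,img,h=7,half=60,k=3.3):
    g=np.arange(-half,half,1/k);U,V=np.meshgrid(g,-g)
    m=proj(n,panel(f,U,V,h)).reshape(U.shape+(2,)).astype(np.float32)
    return cv2.remap(img,m[...,0],m[...,1],cv2.INTER_CUBIC)
E
python3 - <<'E'
from h import *
f=np.load("f.npy");o=[]
for n in("top","scene"):
    im=rect(n,f,cv2.imread(f"pics/{n}0.png"))
    cv2.line(im,(198,0),(198,396),(0,255,255),1);cv2.line(im,(0,198),(396,198),(0,255,255),1);o.append(im)
cv2.imwrite("pics/k1.png",np.hstack(o))
E
```

```text
(no output)
```

View pics/k1.png

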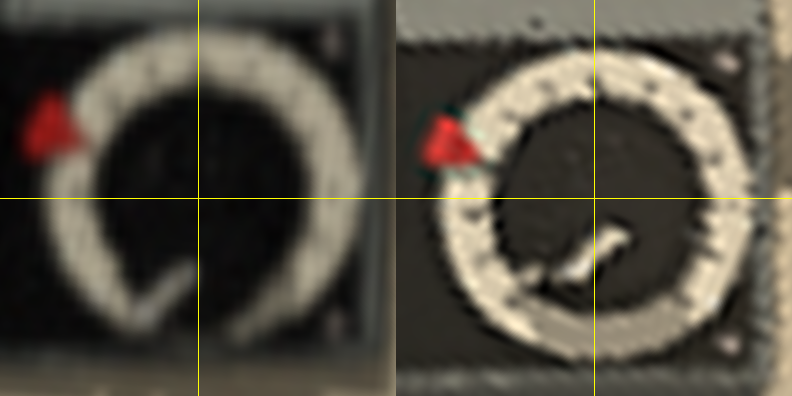

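```bash
cat >> h.py <<'E'
def px(n,f,ij,h=7,half=60,k=3.3):
    return proj(n,panel(f,-half+ij[0]/k,half-ij[1]/k,h))[0]
E
python3 - <<'E'
from h import *
f=np.load("f.npy")
T=lambda a,b:tri({"top":px("top",f,a),"scene":px("scene",f,b)})
def toP(w): # world -> panel u,v,h
    return least_squares(lambda q:(panel(f,*q)[0]-w),[0,0,0.]).x.round(1)
C=T((202,184),(198,204));print("centre",C,toP(C))
for nm,a,b in(("ptr_end",(138,320),(131,279)),("ptr_in?",(190,266),(222,236)),("idx tip",(88,150),(89,158)),("idx cen",(52,130),(53,143))):
    w=T(a,b);print(nm,w.round(1),toP(w),toP(w)-toP(C))
# model fit: centre C2, angles; image px of outer end r34 h7 & inner top r0? & idx tip r37.5 h hi
top=lambda p:px("top",f,p);sc=lambda p:px("scene",f,p)
def P(q,r,a,h): return panel(f,q[0]+r*np.cos(a),q[1]+r*np.sin(a),q[2]+h)
def res(q):
    o=[]
    for n,g,c,e,i in(("top",top,(202,184),(138,320),(88,150)),("scene",sc,(198,204),(131,279),(89,158))):
        o+=list(proj(n,P(q,0,0,1))[0]-g(c))+list(proj(n,P(q,34,q[3],7))[0]-g(e))+list(proj(n,P(q,37.5,q[4],5))[0]-g(i))
    return np.array(o)
s=least_squares(res,[0,0,0,-2.3,2.8]);print(s.x[:3],np.degrees(s.x[3:]),res(s.x).round(1))
E
```

```text
centre [526.34655101 100.59172477  56.49128907] [ 1.3 -3.  -4. ]
ptr_end [492.2 119.9  67.5] [-20.1 -23.6  23.9] [-21.4 -20.6  27.9]
ptr_in? [503.   99.5  83.5] [ 1.  -6.6 31.5] [-0.3 -3.6 35.5]
idx tip [532.2 135.3  71.2] [-33.   12.    3.5] [-34.3  15.    7.5]
idx cen [536.5 146.5  71.8] [-43.9  16.4   1.1] [-45.2  19.4   5.1]
[ 0.93385614 -0.62891156  3.49673479] [-126.20219953  157.41169289] [ 0.   0.8 -0.5 -1.6 -0.1  0.4 -0.1 -0.5  1.   0.9 -0.3 -0.4]
```

```bash
cat >> h.py <<'E'
def Rzy(z,y): # tool R from z dir and approx y (jaw) dir
    z=np.array(z,float);z/=np.linalg.norm(z);y=np.array(y,float);y-=z*(y@z);y/=np.linalg.norm(y)
    return np.c_[np.cross(y,z),y,z]
def Rnow(s=None):
    s=s or state();return R.from_euler('xyz',s['ee_rot'],degrees=True).as_matrix()
def to(p,M=None,P0=None,R0=None):
    s=state();R0=Rnow(s) if R0 is None else R0;P0=s['ee_pos'] if P0 is None else P0;M=R0 if M is None else M
    d=R0.T@(np.array(p)-P0)/500;w=R.from_matrix(R0.T@M).as_rotvec()/(np.pi/2)
    print("row",*d.round(4),*w.round(4)," steps",np.linalg.norm(d)*500/41.7,np.linalg.norm(w)*90/7.16);return d,w
def wrist(M,q1,q23):
    A=(R.from_euler('z',q1,degrees=True)*R.from_euler('y',q23,degrees=True)).inv()*R.from_matrix(M)*R.from_euler('z',-90,degrees=True)
    e=A.as_euler('ZYZ',degrees=True);return e.round(1),((e+180)%360-180+[0,0,0]).round(1),np.round([e[0]+180,-e[1],e[2]+180],1)
E
python3 - <<'E'
from h import *
a=np.radians(3.54);n=np.array([-.5736*np.cos(a),-.5736*np.sin(a),.8192]);base=np.array([526,100.8,60.5])
up=np.array([np.cos(a)*.8192,np.sin(a)*.8192,.5736]);rt=np.array([np.sin(a),-np.cos(a),0])
for t in(-30,150):
    t=np.radians(t);M=Rzy(-n,up*np.cos(t)+rt*np.sin(t));print(wrist(M,12,110));to(base+150*n,M);to(base+34*n,M)
E
```

```text
(array([ -8.3,  35.6, -16.3]), array([ -8.3,  35.6, -16.3]), array([171.7, -35.6, 163.7]))
row -0.7265 -0.6176 0.1051 -0.2725 -0.2845 0.3493  steps 11.50234483379668 6.618231423801894
row -0.8445 -0.5561 0.2952 -0.2725 -0.2845 0.3493  steps 12.629886383749158 6.618231423801894
(array([ -8.3,  35.6, 163.7]), array([ -8.3,  35.6, 163.7]), array([171.7, -35.6, 343.7]))
row -0.7265 -0.6176 0.1051 0.3732 -0.3574 -1.5737  steps 11.50234483379668 20.82089062827838
row -0.8445 -0.5561 0.2952 0.3732 -0.3574 -1.5737  steps 12.629886383749158 20.82089062827838
```

```bash
python3 -m jog '-0.7265 -0.6176 0.1051 -0.2725 -0.2845 0.3493;-0.7265 -0.6176 0.1051 -0.2725 -0.2845 0.3493;-0.7265 -0.6176 0.1051 -0.2725 -0.2845 0.3493;-0.7265 -0.6176 0.1051 -0.2725 -0.2845 0.3493;-0.7265 -0.6176 0.1051 -0.2725 -0.2845 0.3493;-0.7265 -0.6176 0.1051 -0.2725 -0.2845 0.3493;-0.7265 -0.6176 0.1051 -0.2725 -0.2845 0.3493;-0.7265 -0.6176 0.1051 -0.2725 -0.2845 0.3493;-0.7265 -0.6176 0.1051 -0.2725 -0.2845 0.3493;-0.7265 -0.6176 0.1051 -0.2725 -0.2845 0.3493;-0.7265 -0.6176 0.1051 -0.2725 -0.2845 0.3493;-0.7265 -0.6176 0.1051 -0.2725 -0.2845 0.3493;-0.7265 -0.6176 0.1051 -0.2725 -0.2845 0.3493;-0.7265 -0.6176 0.1051 -0.2725 -0.2845 0.3493;-0.7265 -0.6176 0.1051 -0.2725 -0.2845 0.3493;-0.7265 -0.6176 0.1051 -0.2725 -0.2845 0.3493' 1 30
python3 - <<'E'
from h import *
s=state();print(s['qpos'].round(1))
a=np.radians(3.54);n=np.array([-.5736*np.cos(a),-.5736*np.sin(a),.8192]);base=np.array([526,100.8,60.5])
up=np.array([np.cos(a)*.8192,np.sin(a)*.8192,.5736]);rt=np.array([np.sin(a),-np.cos(a),0])
t=np.radians(-30);M=Rzy(-n,up*np.cos(t)+rt*np.sin(t));to(base+150*n,M);to(base+34*n,M)
f=np.load("f.npy");o=[]
for c in("top","scene"):
    im=grab_frame(c)[:,:,::-1].copy();cv2.imwrite(f"pics/{c}1.png",im)
    print(c,[(np.round(d['location'],1),round(d['confidence'],2)) for d in tip_of("knob_grip",c)])
    b=proj(c,[base+27*n,base+40*n,base]);print(b.round(1))
    print([(np.round(d['location'],1),round(d['confidence'],2)) for d in tip_of("knob_pointer",c)],[(np.round(d['location'],1),round(d['confidence'],2)) for d in tip_of("index_tip",c)])
E
```

```text
time_s: 3.23
ee_pos: [440.0, 96.0, 183.6]
ee_rot: [148.8, 16.7, 118.9]
force: [-0.5, -0.5, 0.8]
gripper_width: 91.2
[ 15.6  -2.5 133.2 -25.1  16.4   4.1]
row -0.0009 -0.0006 0.0004 0.0003 -0.0002 0.0004  steps 0.014055687104251759 0.00684001736653691
row -0.001 -0.0007 0.2324 0.0003 -0.0002 0.0004  steps 2.78703622581753 0.00684001736653691
top [(array([227.5, 220.6]), 0.83)]
[[229.3 223.9]
 [229.2 225.9]
 [229.5 219.7]]
[(array([224. , 226.6]), 0.64)] [(array([173.6, 177.9]), 0.25)]
scene [(array([235.3, 244.7]), 0.57)]
[[231.1 243.3]
 [232.  243.5]
 [229.1 242.8]]
[(array([326.6, 245.7]), 0.72), (array([227.9, 253.4]), 0.56)] [(array([326.9, 245.8]), 0.59), (array([248.5, 194.8]), 0.38)]
```

```bash
python3 -m jog '-0.001 -0.0007 0.06 0 0 0;-0.001 -0.0007 0.12 0 0 0;-0.001 -0.0007 0.17 0 0 0;-0.001 -0.0007 0.21 0 0 0;-0.001 -0.0007 0.2324 0 0 0;-0.001 -0.0007 0.2324 0 0 0;-0.001 -0.0007 0.2324 0 0 0' && python3 -m jog '0 0 0 0 0 0;0 0 0 0 0 0;0 0 0 0 0 0;0 0 0 0 0 0;0 0 0 0 0 0;0 0 0 0 0 0;0 0 0 0 0 0;0 0 0 0 0 0' -1 20
```

```text
time_s: 4.22
ee_pos: [510.1, 99.9, 99.3]
ee_rot: [149.9, 16.1, 119.2]
force: [-0.4, 0.4, 0.9]
gripper_width: 91.3
time_s: 4.88
ee_pos: [505.2, 96.2, 96.2]
ee_rot: [150.5, 16.2, 119.1]
force: [-10.9, -7.4, -0.3]
gripper_width: 45.1
```

```bash
python3 - <<'E'
from h import *
s=state();print(s['qpos'].round(1),s['force'].round(1),s['torque'].round(2),s['ee_pos'])
M=Rnow(s);print(M[:,2],M[:,1])
E
```

```text
[ 12.8  12.8 133.  -77.    5.6  54.7] [-10.9  -7.4  -0.3] [-1.24  2.14 -0.65] [505.19830158  96.19408134  96.19032465]
[ 0.54852021  0.02709605 -0.83569814] [0.69320747 0.54412997 0.47263726]
```

```bash
python3 -m jog '0 0 0 0 0 0;0 0 0 0 0 0.067;0 0 0 0 0 0.133;0 0 0 0 0 0.2;0 0 0 0 0 0.267;0 0 0 0 0 0.333;0 0 0 0 0 0.4;0 0 0 0 0 0.467;0 0 0 0 0 0.533;0 0 0 0 0 0.6;0 0 0 0 0 0.667;0 0 0 0 0 0.71;0 0 0 0 0 0.71;0 0 0 0 0 0.71;0 0 0 0 0 0.71' - 30
python3 - <<'E'
from h import *
s=state();print(s['qpos'].round(1),s['torque'].round(2))
M=Rnow(s);print(M[:,2],M[:,1])
E
```

```text
time_s: 6.13
ee_pos: [502.6, 96.1, 94.6]
ee_rot: [151.4, -17.4, 64.0]
force: [-5.3, -1.7, -2.4]
gripper_width: 45.1
[ 12.9  12.8 133.3 -76.9   5.6 118.6] [0.25 1.91 0.15]
[ 0.5449861   0.02736617 -0.83799835] [ 0.72694779 -0.51343209  0.45599824]
```

Turned about 64°. I'll open, back off and look.

```bash
python3 -m jog '0 0 0 0 0 0;0 0 0 0 0 0;0 0 0 0 0 0;0 0 0 0 0 0;0 0 -0.06 0 0 0;0 0 -0.12 0 0 0;0 0 -0.18 0 0 0;0 0 -0.24 0 0 0;0 0 -0.30 0 0 0;0 0 -0.30 0 0 0' 1
python3 - <<'E'
from h import *
s=state();print(s['qpos'].round(1))
f=np.load("f.npy");o=[]
for c in("top","scene"):
    im=grab_frame(c)[:,:,::-1].copy();cv2.imwrite(f"pics/{c}2.png",im);o.append(rect(c,f,im))
cv2.imwrite("pics/k2.png",np.hstack(o))
E
```

```text
time_s: 6.97
ee_pos: [433.5, 90.5, 202.1]
ee_rot: [151.7, -17.4, 64.0]
force: [1.0, -0.9, 0.0]
gripper_width: 90.9
[ 14.8  -4.6 130.4 -16.7  22.8  58.9]
```

View pics/k2.png

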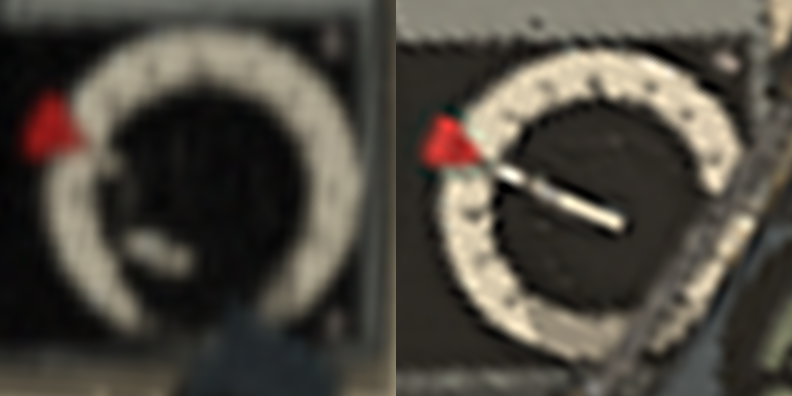

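Pointer (scene 622,222 → 497,170) runs straight at the red tip (485,158). I'll check it with a model fit.

```bash
python3 - <<'E'
from h import *
f=np.load("f.npy")
def P(q,r,a,h): return panel(f,q[0]+r*np.cos(a),q[1]+r*np.sin(a),q[2]+h)
O={"top":[((202,184),0,0,1),((187,264),0,3,40),((103,159),34,3,7),((88,150),37.5,4,5),((130,238),17,3,40)],
"scene":[((198,204),0,0,1),((226,223),0,3,40),((101,170),34,3,7),((89,158),37.5,4,5)]}
def res(q):
    o=[]
    for n in O:
        d=q[5:7] if n=="top" else q[7:9]
        for p,r,k,h in O[n]: o+=list(proj(n,P(q,r,q[k],h))[0]+d-px(n,f,p))
    return np.r_[o,0.5*q[5:]]
s=least_squares(res,[0,0,0,2.7,2.7,0,0,0,0]);print(s.x[:3].round(1),np.degrees(s.x[3:5]),s.x[5:].round(2),s.fun.round(1))
# now beaker approach
for az in(54,60):
  a=np.radians(az)
  M=Rzy([np.cos(a)*.707,np.sin(a)*.707,-.707],[np.sin(a),-np.cos(a),0]);print(az,wrist(M,-45,120));M=M*[-1,-1,1];print(wrist(M,-45,120))
a=np.radians(90);M=Rzy([np.cos(a)*.707,np.sin(a)*.707,-.707],[np.sin(a),-np.cos(a),0]);print("place",wrist(M,-12,105));print(wrist(M*[-1,-1,1],-12,105))
E
```

```text
[ 1.4 -3.3 -5.7] [159.38591441 157.92088433] [-0.4  -0.05  0.44 -0.11] [-0.1  0.1  0.4 -0.1 -0.7 -0.1 -0.2 -0.3  0.7  0.4  0.2 -0.1 -0.   0.1
 -0.2 -0.1  0.   0.1 -0.2 -0.   0.2 -0.1]
54 (array([ 46.3,  75.1, -27.7]), array([ 46.3,  75.1, -27.7]), array([226.3, -75.1, 152.3]))
(array([ 46.3,  75.1, 152.3]), array([ 46.3,  75.1, 152.3]), array([226.3, -75.1, 332.3]))
60 (array([ 44.1,  78.8, -31.5]), array([ 44.1,  78.8, -31.5]), array([224.1, -78.8, 148.5]))
(array([ 44.1,  78.8, 148.5]), array([ 44.1,  78.8, 148.5]), array([224.1, -78.8, 328.5]))
place (array([ 43.8,  87.6, -19. ]), array([ 43.8,  87.6, -19. ]), array([223.8, -87.6, 161. ]))
(array([ 43.8,  87.6, 161. ]), array([ 43.8,  87.6, 161. ]), array([223.8, -87.6, 341. ]))
```

```bash
python3 - <<'E'
from h import *
a=np.radians(56);M=Rzy([np.cos(a)*.707,np.sin(a)*.707,-.707],[np.sin(a),-np.cos(a),0]);np.save("M1.npy",M)
print(M[:,0])
to([440,0,310]);to([406,-330,300]-3*M[:,2],M)
r=lambda x,y,z:ray("top",(110+x/2.66,145+y/2.66),z).round()
print("box",r(475,45,78),r(567,45,78),"clock",r(648,122,40),"jarA",r(601,200,105),r(601,200,94))
E
```

```text
[0.39540909 0.58621809 0.70710678]
row -0.0888 0.1953 -0.1682 0.0 0.0 0.0  steps 3.268977001547128 0.0
row -0.6911 0.4791 -0.2146 0.2683 0.273 0.1522  steps 10.406559381468949 5.178176271462046
box [ 724. -100.] [ 724. -219.] clock [ 630. -329.] jarA [ 523. -255.] [ 524. -257.]
```

```bash
cat >> h.py <<'E'
def Mt(az,tilt=50):
    a,t=np.radians([az,tilt]);return Rzy([np.cos(a)*np.cos(t),np.sin(a)*np.cos(t),-np.sin(t)],[np.sin(a),-np.cos(a),0])
E
python3 - <<'E'
from h import *
M=Mt(56);print(wrist(M,-45,120))
to([440,0,310]);to([406,-330,300]-3*M[:,2],M)
E
```

```text
(array([ 41. ,  73.9, -27.8]), array([ 41. ,  73.9, -27.8]), array([221. , -73.9, 152.2]))
row -0.0888 0.1953 -0.1682 0.0 0.0 0.0  steps 3.268977001547128 0.0
row -0.6907 0.4793 -0.2148 0.2739 0.2185 0.14  steps 10.403560579408708 4.743276299918953
```

```bash
python3 -m jog '-0.05 0.1 -0.09 0 0 0;-0.0888 0.1953 -0.1682 0 0 0;-0.0888 0.1953 -0.1682 0 0 0;-0.0888 0.1953 -0.1682 0 0 0;-0.69 0.48 -0.215 0.27 0.219 0.14;-0.69 0.48 -0.215 0.27 0.219 0.14;-0.69 0.48 -0.215 0.27 0.219 0.14;-0.69 0.48 -0.215 0.27 0.219 0.14;-0.69 0.48 -0.215 0.27 0.219 0.14;-0.69 0.48 -0.215 0.27 0.219 0.14;-0.69 0.48 -0.215 0.27 0.219 0.14;-0.69 0.48 -0.215 0.27 0.219 0.14;-0.69 0.48 -0.215 0.27 0.219 0.14;-0.69 0.48 -0.215 0.27 0.219 0.14;-0.69 0.48 -0.215 0.27 0.219 0.14;-0.69 0.48 -0.215 0.27 0.219 0.14' 1
python3 - <<'E'
from h import *
s=state();print(s['qpos'].round(1))
M=Mt(56)
for c in("top","scene"):
    im=grab_frame(c)[:,:,::-1].copy();cv2.imwrite(f"pics/{c}3.png",im)
    print(c,[(np.round(d['location'],1),np.round(ray(c,d['location'],0)),round(d['confidence'],2)) for d in tip_of("beaker",c)])
    print(c,[(np.round(d['rect'],1),round(d['confidence'],2)) for d in spot_in("beaker",c)])
    t=np.linspace(0,6.28,40);p=proj(c,np.vstack([np.c_[406+29*np.cos(t),-330+29*np.sin(t),64+0*t],np.c_[406+26*np.cos(t),-330+26*np.sin(t),0*t]]));print("pred rect",p.min(0),p.max(0))
to([406,-330,90]-3*M[:,2],M);to([406,-330,31]-3*M[:,2],M)
a=cv2.imread("pics/top3.png")[215:285,300:400];b=cv2.imread("pics/scene3.png")[190:260,310:410]
cv2.imwrite("pics/b3.png",cv2.resize(np.hstack([a,b]),None,fx=4,fy=4,interpolation=2))
E
```

```text
time_s: 8.4
ee_pos: [405.0, -332.7, 301.2]
ee_rot: [179.8, -40.1, 55.9]
force: [0.9, 0.5, -0.1]
gripper_width: 91.2
[-60.9  18.9  90.1  35.2  91.3 -32.4]
top [(array([355.6, 254.5]), array([ 409., -340.]), 0.74), (array([300.5, 227.2]), array([ 505., -146.]), 0.73), (array([272.8, 224.7]), array([513., -49.]), 0.68)]
top [(array([349.5, 244.2, 361.5, 263.4]), 0.75), (array([291.4, 215.4, 311.3, 235.8]), 0.5), (array([266.4, 215. , 286.8, 231.9]), 0.5), (array([327.3, 211.1, 345.2, 226.1]), 0.41)]
pred rect [345.44592715 246.98728096] [364.99802748 264.217658  ]
scene [(array([303.1, 229.5]), array([ 499., -162.]), 0.83), (array([271.6, 238.5]), array([512., -48.]), 0.81)]
scene [(array([264.7, 223.3, 286. , 246.8]), 0.8), (array([293.8, 215.1, 309.7, 240.6]), 0.73), (array([220.2, 231.7, 242.3, 251.2]), 0.57), (array([126.4, 246.2, 134.1, 264.1]), 0.57)]
pred rect [351.2436111  216.40561954] [370.96824796 239.90863313]
row -0.2733 -0.0017 0.321 0.0034 -0.0005 0.0015  steps 5.055061152011441 0.0474949487705599
row -0.3492 -0.0023 0.4114 0.0034 -0.0005 0.0015  steps 6.469906035355792 0.0474949487705599
```

View pics/b3.png

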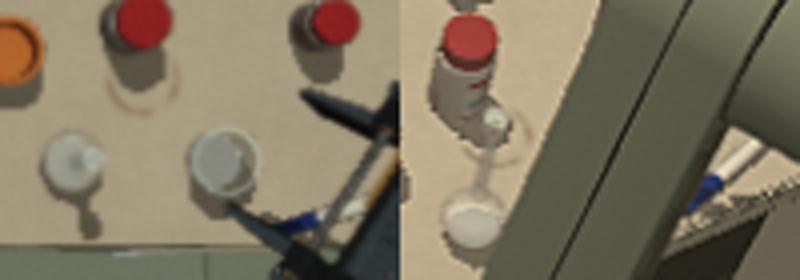

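```bash
python3 -m jog '-0.07 0.001 0.083 0 0 0;-0.14 0.001 0.165 0 0 0;-0.21 0.001 0.25 0 0 0;-0.28 0.001 0.33 0 0 0;-0.32 0.001 0.375 0 0 0;-0.345 0.001 0.406 0 0 0;-0.35 0.001 0.411 0 0 0;-0.35 0.001 0.411 0 0 0;-0.35 0.001 0.411 0 0 0' 1
python3 - <<'E'
from h import *
M=Mt(56);to([406,-332,31]-3*M[:,2],M);print(state()['qpos'].round(1))
E
```

```text
time_s: 9.45
ee_pos: [406.3, -332.3, 33.3]
ee_rot: [179.7, -40.1, 56.2]
force: [-0.1, -0.2, 0.5]
gripper_width: 91.4
row -0.0029 -0.0008 -0.0024 0.0026 -0.0011 0.0013  steps 0.04574569353211457 0.03932946903715615
[-60.8  35.8 107.   39.9  64.2 -53.4]
```

```bash
python3 -m jog '0 0 0 0 0 0;0 0 0 0 0 0;0 0 0 0 0 0;0 0 0 0 0 0;0 0 0 0 0 0;0 0 0 0 0 0;0 0 0 0 0 0;0 0 0 0 0 0' -1 10 && python3 -m jog '0.077 0 -0.092 0 0 0;0.1 0 -0.12 0 0 0;0.1 0 -0.12 0 0 0;0.1 0 -0.12 0 0 0'
python3 - <<'E'
from h import *
s=state();M=Mt(77);print(s['qpos'].round(1),wrist(M,-12,105))
to([405,-332,265]);to([640,-128,290],M);to([640,-128,55],M)
E
```

```text
time_s: 10.12
ee_pos: [406.6, -332.6, 33.8]
ee_rot: [179.6, -40.1, 56.2]
force: [-0.0, -0.3, 3.3]
gripper_width: 54.0
time_s: 10.45
ee_pos: [406.3, -333.6, 113.1]
ee_rot: [179.3, -40.0, 56.4]
force: [-0.6, 0.3, -1.5]
gripper_width: 54.2
[-60.9  29.3 103.6  37.4  71.6 -47. ] (array([41.1, 77.9, -9. ]), array([41.1, 77.9, -9. ]), array([221.1, -77.9, 171. ]))
row 0.196 -0.0011 -0.2321 0.0 0.0 0.0  steps 3.642326143172653 0.0
row 0.688 0.1601 0.117 0.1548 0.0014 -0.1757  steps 8.584972749911998 2.94351828620799
row 0.3861 0.1558 0.4772 0.1548 0.0014 -0.1757  steps 7.593046395863653 2.94351828620799
```

```bash
python3 -m jog '0.065 0 -0.077 0 0 0;0.13 0 -0.154 0 0 0;0.2 0 -0.237 0 0 0;0.22 0 -0.26 0 0 0;0.22 0 -0.26 0 0 0;0.688 0.16 0.1 0.155 0 -0.176;0.688 0.16 0.1 0.155 0 -0.176;0.688 0.16 0.1 0.155 0 -0.176;0.688 0.16 0.1 0.155 0 -0.176;0.688 0.16 0.1 0.155 0 -0.176;0.688 0.16 0.1 0.155 0 -0.176;0.688 0.16 0.1 0.155 0 -0.176;0.688 0.16 0.1 0.155 0 -0.176;0.688 0.16 0.1 0.155 0 -0.176;0.688 0.16 0.1 0.155 0 -0.176;0.688 0.16 0.1 0.155 0 -0.176'
python3 - <<'E'
from h import *
s=state();M=Mt(77);print(s['qpos'].round(1))
to([640,-135,290],M);to([640,-135,55],M)
o=[]
for c in("top","scene"):
    im=grab_frame(c)[:,:,::-1].copy();cv2.imwrite(f"pics/{c}4.png",im)
    u=proj(c,s['ee_pos'])[0];print(u);x,y=int(u[0]),int(u[1]);y=min(max(y,60),324);o.append(im[y-60:y+60,x-60:x+60])
cv2.imwrite("pics/b4.png",cv2.resize(np.hstack(o),None,fx=3.3,fy=3.3,interpolation=2))
E
```

```text
time_s: 11.78
ee_pos: [635.9, -133.3, 295.0]
ee_rot: [-179.8, -39.9, 76.8]
force: [-0.0, -0.5, -0.7]
gripper_width: 53.8
[-30.1  28.1  76.1  37.7  89.8 -22. ]
row -0.0075 0.0088 0.0068 -0.0015 0.0016 -0.0013  steps 0.16071429779968108 0.031960111794970825
row -0.3087 0.0103 0.3676 -0.0015 0.0016 -0.0013  steps 5.7567496925798025 0.031960111794970825
[304.21500161 177.48729672]
[282.72355625 149.90024636]
```

View pics/b4.png

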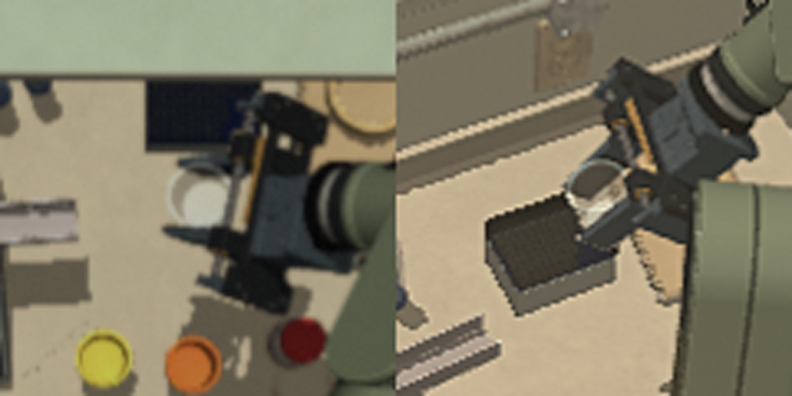

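```bash
python3 -m jog '-0.06 0.01 0.075 0 0 0;-0.12 0.01 0.15 0 0 0;-0.18 0.01 0.22 0 0 0;-0.24 0.01 0.29 0 0 0;-0.29 0.01 0.345 0 0 0;-0.3087 0.0103 0.3676 0 0 0;-0.3087 0.0103 0.3676 0 0 0;-0.3087 0.0103 0.3676 0 0 0'
python3 - <<'E'
from h import *
f=np.load("f.npy");M=Mt(77)
print(ray("top",(267.3,184.5),151),ray("top",(268.1,184.9),125),F(f,(50,-205,125)))
# trough end corners check in first image: predicted pixels
for n in("top","scene"):
    print(n,proj(n,F(f,[(30,-205,151),(70,-205,151),(30,-205,125),(70,-205,125)])).round(1).tolist())
for n in("top","scene"): print(n,[(np.round(d['location'],1),round(d['confidence'],2)) for d in tip_of("trough_lip",n)] if grab_frame(n) is not None else 0)
im=cv2.imread("pics/scene0.png")[175:225,210:270];im2=cv2.imread("pics/top0.png")[160:210,230:290]
cv2.imwrite("pics/lip.png",cv2.resize(np.hstack([im,im2]),None,fx=6.6,fy=6.6,interpolation=2))
E
```

```text
time_s: 12.55
ee_pos: [639.4, -136.2, 55.1]
ee_rot: [-179.6, -40.0, 76.6]
force: [0.6, -0.5, 0.2]
gripper_width: 54.1
[635.0774101  -26.72270491] [637.44859409 -29.72620395] [[639.72250103 -28.37264176 125.        ]]
top [[268.2, 189.2], [267.4, 177.0], [268.1, 190.2], [267.3, 178.2]]
scene [[253.8, 191.6], [248.1, 182.6], [253.8, 196.0], [248.1, 187.1]]
top [(array([269.6, 187.3]), 0.56)]
scene [(array([249. , 192.5]), 0.89)]
```

View pics/lip.png

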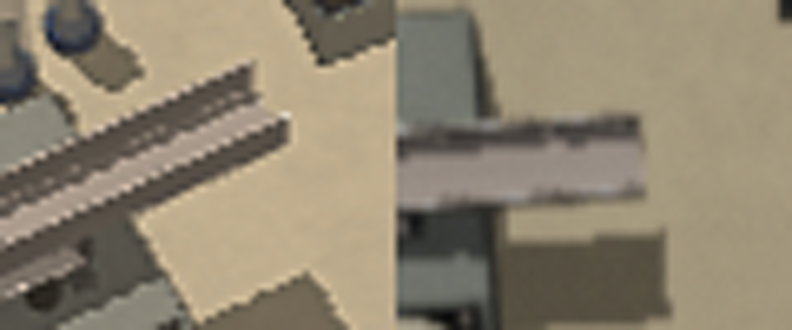

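```bash
python3 - <<'E'
from h import *
M=Mt(77);to([637,-39,45],M);to([637,-39,34],M)
E
```

```text
row 0.1267 -0.0536 0.1416 0.0026 0.0022 0.0005  steps 2.3676959469657737 0.04335281547628059
row 0.1126 -0.0537 0.1585 0.0026 0.0022 0.0005  steps 2.419075358948713 0.04335281547628059
```

```bash
python3 -m jog '0.03 -0.013 0.035 0 0 0;0.06 -0.026 0.07 0 0 0;0.095 -0.04 0.106 0 0 0;0.115 -0.049 0.13 0 0 0;0.1267 -0.0536 0.1416 0.0026 0.0022 0;0.1267 -0.0536 0.1416 0.0026 0.0022 0;0.122 -0.0536 0.147 0.0026 0.0022 0;0.117 -0.0536 0.153 0.0026 0.0022 0;0.1126 -0.0537 0.1585 0.0026 0.0022 0;0.1126 -0.0537 0.1585 0.0026 0.0022 0;0.1126 -0.0537 0.1585 0.0026 0.0022 0'
```

```text
time_s: 13.67
ee_pos: [638.1, -40.0, 35.2]
ee_rot: [179.8, -40.1, 77.0]
force: [0.0, 0.4, 5.6]
gripper_width: 51.0
```

```bash
python3 -m jog '0 0 0 0 0 0;0 0 0 0 0 0;0 0 0 0 0 0;0 0 0 0 0 0;0 0 0 0 0 0;0 0 0 0 0 0' 1 && python3 -m jog '0 0 -0.05 0 0 0;0 0 -0.12 0 0 0;0 0 -0.2 0 0 0;0 0 -0.28 0 0 0;0 0 -0.36 0 0 0;0 0 -0.44 0 0 0;0 0 -0.44 0 0 0;0 0 -0.44 0 0 0'
python3 - <<'E'
from h import *
s=state();print(s['qpos'].round(1))
o=[]
t=np.linspace(0,6.28,40)
for c in("top","scene"):
    im=grab_frame(c)[:,:,::-1].copy();cv2.imwrite(f"pics/{c}5.png",im)
    print(c,[(np.round(d['location'],1),np.round(ray(c,d['location'],0)),round(d['confidence'],2)) for d in tip_of("beaker",c)],[np.round(d['rect'],1) for d in spot_in("beaker",c)])
    p=proj(c,np.vstack([np.c_[637.5+29*np.cos(t),-37+29*np.sin(t),64+0*t],np.c_[637.5+26*np.cos(t),-37+26*np.sin(t),0*t]]));print("pred rect",p.min(0),p.max(0),proj(c,(637.5,-37,0)))
    u=proj(c,(620,-10,60))[0].astype(int);o.append(cv2.resize(im[u[1]-40:u[1]+50,u[0]-45:u[0]+45],None,fx=4.4,fy=4.4,interpolation=2));print(u-[45,40])
cv2.imwrite("pics/b5.png",np.hstack(o))
E
```

```text
time_s: 14.17
ee_pos: [638.0, -40.1, 34.9]
ee_rot: [179.9, -40.1, 77.0]
force: [0.2, 0.9, 0.4]
gripper_width: 88.6
time_s: 14.83
ee_pos: [606.1, -179.9, 204.9]
ee_rot: [179.6, -40.0, 77.1]
force: [0.1, 0.3, 0.0]
gripper_width: 91.2
[-34.9  31.3  84.1  37.1  83.3 -32.5]
top [(array([277.3, 189.1]), array([640., -64.]), 0.65), (array([274.3, 224.3]), array([515., -54.]), 0.59), (array([300.5, 225.3]), array([ 511., -146.]), 0.58)] [array([268. , 180.1, 281.2, 196.6]), array([266.5, 215.2, 287.5, 235.5]), array([294.6, 215.8, 308.8, 236. ])]
pred rect [261.48991719 179.02064664] [278.38845417 197.02201307] [[269.58599577 189.79635969]]
[217 152]
scene [(array([302.2, 228.6]), array([ 503., -161.]), 0.63), (array([271.9, 238.8]), array([511., -49.]), 0.62), (array([257.8, 209.8]), array([635., -54.]), 0.52)] [array([294.7, 212.7, 309.7, 236.4]), array([266.2, 223.5, 284.8, 245.8]), array([251.9, 195.6, 268.9, 217.5])]
pred rect [244.89531117 194.08893906] [261.8751274  217.36409809] [[253.24573696 211.02458424]]
[203 168]
```

View pics/b5.png

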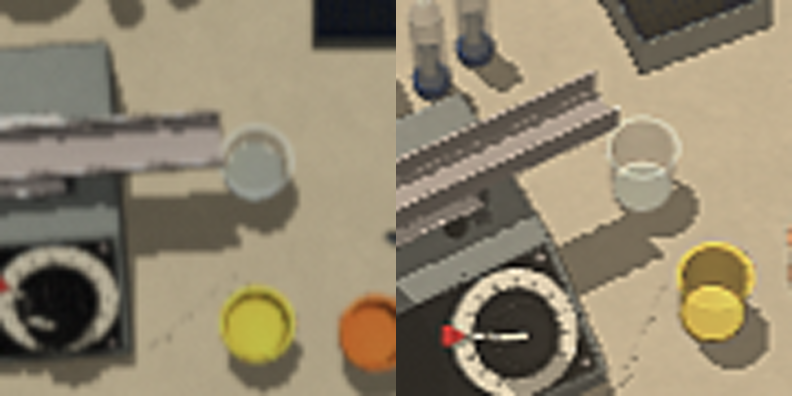

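```bash
python3 - <<'E'
from h import *
print(ray("top",(275.4,188.6),64),ray("scene",(259.4,201.6),64),tri({"top":(275.4,188.6),"scene":(259.4,201.6)}))
M=Mt(77);s=state();print(M[:,2])
E
```

```text
[633.34968127 -55.72602226] [627.41377725 -54.88956034] [634.20925725 -57.04335282  53.23549495]
[ 0.14459575  0.626313   -0.76604444]
```

```bash
python3 - <<'E'
from h import *
M=Mt(77,70);to([621,-108,150],M);to([621,-108,35],M);to([627,-82,35],M)
E
```

```text
row 0.041 -0.0003 0.1703 -0.0005 -0.2243 -0.0004  steps 2.1004958112441434 2.8191280378642283
row -0.1074 -0.0 0.346 -0.0005 -0.2243 -0.0004  steps 4.344064656612482 2.8191280378642283
row -0.0666 -0.0 0.3805 -0.0005 -0.2243 -0.0004  steps 4.631169278825304 2.8191280378642283
```

```bash
python3 -m jog '0.02 0 0.08 0 -0.075 0;0.041 0 0.17 0 -0.15 0;0.041 0 0.17 0 -0.2243 0;0.041 0 0.17 0 -0.2243 0;0.041 0 0.17 0 -0.2243 0;0 0 0.22 0 -0.2243 0;-0.05 0 0.28 0 -0.2243 0;-0.09 0 0.325 0 -0.2243 0;-0.1074 0 0.346 0 -0.2243 0;-0.1074 0 0.346 0 -0.2243 0;-0.1074 0 0.346 0 -0.2243 0' -0.23
python3 - <<'E'
from h import *
M=Mt(77,70);to([621,-108,35],M);to([627,-82,35],M);print(state()['qpos'].round(1))
E
```

```text
time_s: 16.05
ee_pos: [621.3, -109.1, 35.0]
ee_rot: [-179.9, -20.1, 76.8]
force: [0.1, 0.2, -0.0]
gripper_width: 34.9
row 0.0019 -0.001 0.0007 -0.0005 -0.0006 -0.0016  steps 0.02768561352449955 0.022244577175700324
row 0.0521 -0.0012 0.019 -0.0005 -0.0006 -0.0016  steps 0.6647560162001118 0.022244577175700324
[-20.7  35.   96.6  24.8  54.  -23.4]
```

Push slowly, then look.

```bash
python3 -m jog '0.006 0 0.002 0 0 0;0.013 0 0.005 0 0 0;0.02 0 0.007 0 0 0;0.026 -0.001 0.01 0 0 0;0.033 -0.001 0.012 0 0 0;0.04 -0.001 0.015 0 0 0;0.046 -0.001 0.017 0 0 0;0.052 -0.001 0.019 0 0 0;0.052 -0.001 0.019 0 0 0;0.052 -0.001 0.019 0 0 0'
python3 - <<'E'
from h import *
o=[]
for c in("top","scene"):
    im=grab_frame(c)[:,:,::-1].copy();cv2.imwrite(f"pics/{c}6.png",im)
    print(c,[(np.round(d['location'],1),np.round(ray(c,d['location'],0)),round(d['confidence'],2)) for d in tip_of("beaker",c)])
    u=proj(c,(620,-10,60))[0].astype(int);o.append(cv2.resize(im[u[1]-40:u[1]+50,u[0]-45:u[0]+45],None,fx=4.4,fy=4.4,interpolation=2));print(u-[45,40])
cv2.imwrite("pics/b6.png",np.hstack(o))
E
```

```text
time_s: 16.88
ee_pos: [627.1, -81.7, 34.9]
ee_rot: [-179.9, -20.1, 76.9]
force: [0.2, 0.2, -0.2]
gripper_width: 35.5
top [(array([276. , 226.8]), array([506., -60.]), 0.6), (array([272.1, 188.8]), array([641., -46.]), 0.53)]
[217 152]
scene [(array([254.1, 211.5]), array([634., -39.]), 0.82), (array([270.4, 238.6]), array([513., -44.]), 0.82)]
[203 168]
```

View pics/b6.png

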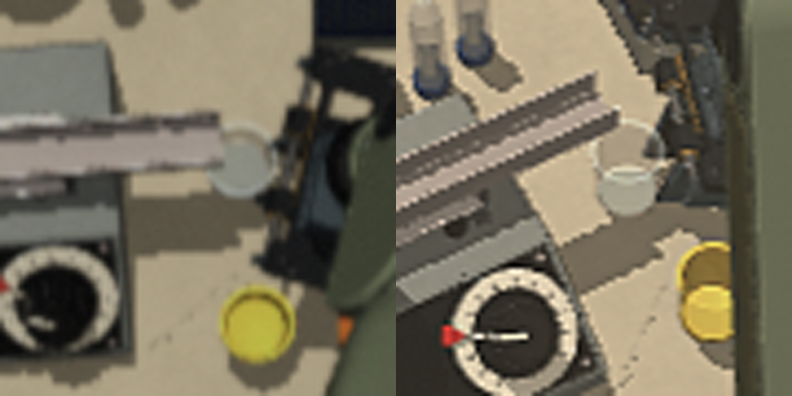

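```bash
python3 -m jog '0.004 0 0.001 0 0 0;0.007 0 0.003 0 0 0;0.01 0 0.004 0 0 0;0.01 0 0.004 0 0 0;0.01 0 0.004 0 0 0' && python3 -m jog '-0.02 0 -0.007 0 0 0;-0.05 0 -0.02 0 0 0;-0.05 0 -0.05 0 0 0;-0.05 0 -0.12 0 0 0;-0.05 0 -0.2 0 0 0;-0.05 0 -0.28 0 0 0;-0.05 0 -0.36 0 0 0;-0.05 0 -0.44 0 0 0;-0.05 0 -0.5 0 0 0;-0.05 0 -0.5 0 0 0;-0.05 0 -0.5 0 0 0'
python3 - <<'E'
from h import *
o=[]
print(state()['qpos'].round(1))
for c in("top","scene"):
    im=grab_frame(c)[:,:,::-1].copy();cv2.imwrite(f"pics/{c}7.png",im)
    print(c,[(np.round(d['location'],1),np.round(ray(c,d['location'],0)),round(d['confidence'],2)) for d in tip_of("beaker",c)],[np.round(d['rect'],1) for d in spot_in("beaker",c)])
    u=proj(c,(620,-10,60))[0].astype(int);o.append(cv2.resize(im[u[1]-40:u[1]+50,u[0]-45:u[0]+45],None,fx=4.4,fy=4.4,interpolation=2));print(u-[45,40])
cv2.imwrite("pics/b7.png",np.hstack(o))
E
```

```text
time_s: 17.5
ee_pos: [628.1, -76.6, 34.6]
ee_rot: [-179.9, -20.1, 76.8]
force: [0.1, -0.3, -0.7]
gripper_width: 34.9
time_s: 18.42
ee_pos: [604.0, -184.7, 262.7]
ee_rot: [179.9, -20.0, 76.8]
force: [-0.2, -0.2, -1.0]
gripper_width: 34.9
[-27.5  24.7  78.7  19.6  82.2 -18. ]
top [(array([269.9, 188.6]), array([642., -38.]), 0.76), (array([301.1, 224.2]), array([ 515., -149.]), 0.65)] [array([264.9, 179.7, 278. , 195.5]), array([267.7, 215.5, 287.8, 233.3]), array([294. , 214.9, 309.5, 236.5])]
[217 152]
scene [(array([272.4, 239. ]), array([509., -50.]), 0.81), (array([252.1, 210.7]), array([640., -34.]), 0.74), (array([299.2, 229.3]), array([ 505., -150.]), 0.63)] [array([247.3, 195.8, 263.5, 219.7]), array([264.9, 223.9, 283.3, 247. ]), array([295.7, 214.6, 300.3, 238.4])]
[203 168]
```

View pics/b7.png

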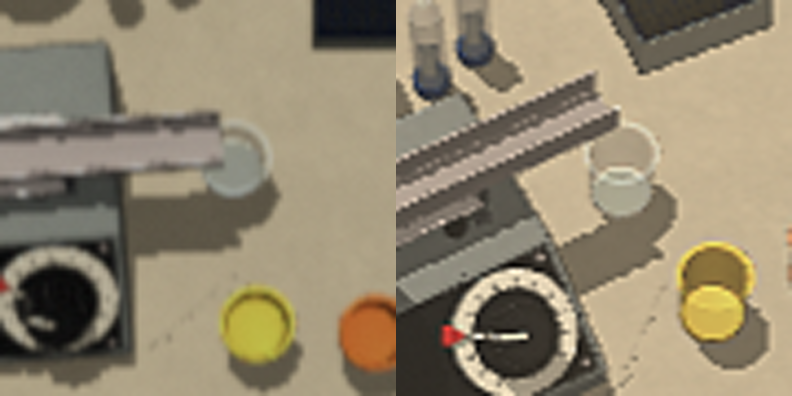

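Beaker is in place: the top rim edge at 278.8 matches the predicted 278.4, and scene gives 262.5 against 261.9. Next the gate.

```bash
python3 - <<'E'
from h import *
f=np.load("f.npy");f=f+[-2,1.5,0]
az=np.degrees(f[2]);M=Mt(az,60)
for s in(1,-1):
    N=M*[s,s,1];print(s,N[:,1],wrist(N,22,100))
    g=F(f,(-70,65,192))[0];pre=F(f,(-140,65,250))[0];print(g,pre)
    to([420,30,290],N);to(pre-3*N[:,2],N);
for c in("top","scene"):print(proj(c,F(f,(-65,65,204))))
E
```

```text
1 [ 6.18178006e-02 -9.98087451e-01  1.73489092e-20] (array([-11.6,  51.9, 113.3]), array([-11.6,  51.9, 113.3]), array([168.4, -51.9, 293.3]))
[501.26120076 235.19283389 192.        ] [431.3950792  230.86558785 250.        ]
row 0.3313 -0.4537 0.0582 -0.3483 0.0966 0.7381  steps 6.772038700257279 10.331106500045067
row 0.6769 -0.5249 0.2649 -0.3483 0.0966 0.7381  steps 10.750578089416326 10.331106500045067
-1 [-6.18178006e-02  9.98087451e-01 -1.73489092e-20] (array([-11.6,  51.9, -66.7]), array([-11.6,  51.9, -66.7]), array([168.4, -51.9, 113.3]))
[501.26120076 235.19283389 192.        ] [431.3950792  230.86558785 250.        ]
row 0.3313 -0.4537 0.0582 -0.107 -0.3858 -1.2087  steps 6.772038700257279 16.004323880304856
row 0.6769 -0.5249 0.2649 -0.107 -0.3858 -1.2087  steps 10.750578089416326 16.004323880304856
[[183.20985281 222.77689718]]
[[187.84947778 241.74081795]]
```

```bash
python3 -m jog '0.3313 -0.4537 0.0582 -0.107 -0.3858 -1;0.3313 -0.4537 0.0582 -0.107 -0.3858 -1;0.3313 -0.4537 0.0582 -0.107 -0.3858 -1;0.3313 -0.4537 0.0582 -0.107 -0.3858 -1;0.3313 -0.4537 0.0582 -0.107 -0.3858 -1;0.3313 -0.4537 0.0582 -0.107 -0.3858 -1;0.3313 -0.4537 0.0582 -0.107 -0.3858 -1;0.3313 -0.4537 0.0582 -0.107 -0.3858 -1;0.3313 -0.4537 0.0582 -0.107 -0.3858 -1;0.3313 -0.4537 0.0582 -0.107 -0.3858 -1;0.3313 -0.4537 0.0582 -0.107 -0.3858 -1;0.3313 -0.4537 0.0582 -0.107 -0.3858 -1' 0.4
python3 - <<'E'
from h import *
f=np.load("f.npy")+[-2,1.5,0]
print(state()['qpos'].round(1));M=Mt(np.degrees(f[2]),60)*[-1,-1,1]
to(F(f,(-140,65,250))[0]-3*M[:,2],M)
E
```

```text
time_s: 19.72
ee_pos: [419.6, 30.7, 289.5]
ee_rot: [171.9, 22.7, 153.1]
force: [0.1, 0.8, 1.0]
gripper_width: 63.8
[  6.6  -9.2 116.6  -7.1  49.4 -54.6]
row 0.1782 0.362 0.0567 -0.0622 -0.0574 -0.307  steps 4.885847590191677 4.003467008753416
```

```bash
python3 -m jog '0.1782 0.362 0.0567 -0.0622 -0.0574 -0.307;0.1782 0.362 0.0567 -0.0622 -0.0574 -0.307;0.1782 0.362 0.0567 -0.0622 -0.0574 -0.307;0.1782 0.362 0.0567 -0.0622 -0.0574 -0.307;0.1782 0.362 0.0567 -0.0622 -0.0574 -0.307;0.1782 0.362 0.0567 -0.0622 -0.0574 -0.307;0.1782 0.362 0.0567 -0.0622 -0.0574 -0.307;0.1782 0.362 0.0567 -0.0622 -0.0574 -0.307'
python3 - <<'E'
from h import *
f=np.load("f.npy")+[-2,1.5,0]
print(state()['qpos'].round(1));M=Mt(np.degrees(f[2]),60)*[-1,-1,1]
to(F(f,(-70,65,192))[0]-3*M[:,2],M);to(F(f,(-130,65,192))[0]-3*M[:,2],M)
o=[]
for c in("top","scene"):
    im=grab_frame(c)[:,:,::-1].copy();cv2.imwrite(f"pics/{c}8.png",im)
    print(c,[(np.round(d['location'],1),round(d['confidence'],2)) for d in tip_of("gate_grip",c)],proj(c,F(f,(-65,65,192))))
    u=proj(c,F(f,(-65,65,192)))[0].astype(int);o.append(cv2.resize(im[u[1]-40:u[1]+40,u[0]-40:u[0]+40],None,fx=5,fy=5,interpolation=2));print(u-40)
cv2.imwrite("pics/g8.png",np.hstack(o))
E
```

```text
time_s: 20.38
ee_pos: [429.3, 230.4, 251.9]
ee_rot: [-179.9, 29.9, -176.4]
force: [-0.4, 0.2, -0.8]
gripper_width: 64.1
[ 37.1  -1.1 117.5 -25.   40.8 -40.7]
row -0.0654 0.0008 0.1697 -0.0006 -0.0012 0.0006  steps 2.1804270098598373 0.018538405339671903
row 0.0386 0.0008 0.1099 -0.0006 -0.0012 0.0006  steps 1.3965786178780526 0.018538405339671903
top [(array([267.5, 187.3]), 0.75)] [[183.83211187 223.00668119]]
[143 183]
scene [(array([188.6, 243. ]), 0.61)] [[188.26482552 243.67191601]]
[148 203]
```

View pics/g8.png

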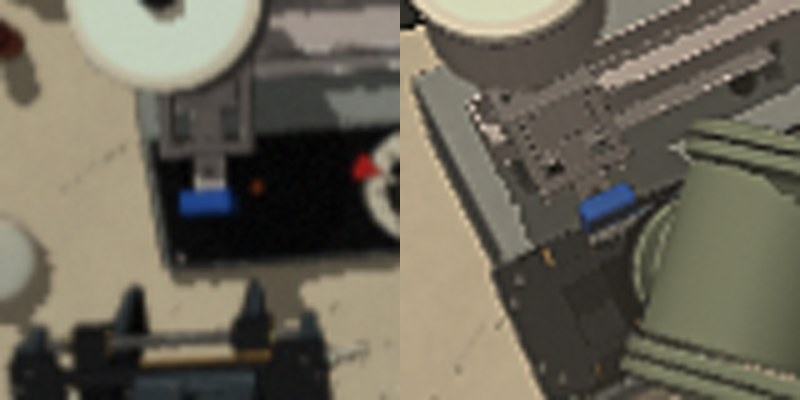

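```bash
python3 -m jog '-0.016 0 0.042 0 0 0;-0.032 0 0.085 0 0 0;-0.049 -0.001 0.127 0 0 0;-0.0654 -0.001 0.1697 0 0 0;-0.0654 -0.001 0.1697 0 0 0;-0.0654 -0.001 0.1697 0 0 0'
python3 - <<'E'
from h import *
f=np.load("f.npy")+[-2,1.5,0]
print(state()['qpos'].round(1));M=Mt(np.degrees(f[2]),60)*[-1,-1,1]
to(F(f,(-70,65,192))[0]-3*M[:,2],M);to(F(f,(-132,65,192))[0]-3*M[:,2],M)
E
```

```text
time_s: 21.08
ee_pos: [501.0, 231.6, 195.2]
ee_rot: [-180.0, 29.9, -176.7]
force: [-0.0, -0.9, -0.1]
gripper_width: 63.9
[ 31.3   8.  116.9 -27.1  31.  -41.5]
row 0.0024 0.0072 0.0001 -0.0021 -0.0008 -0.0028  steps 0.09049329823079365 0.04459532662079898
row 0.1098 0.0065 -0.0618 -0.0021 -0.0008 -0.0028  steps 1.5129174267060739 0.04459532662079898
```

```bash
python3 -m jog '0 0.004 0 0 0 0;0 0.004 0 0 0 0;0 0.004 0 0 0 0;0 0.004 0 0 0 0;0 0.004 0 0 0 0;0 0.004 0 0 0 0;0 0.004 0 0 0 0;0 0.004 0 0 0 0' -1 20
```

```text
time_s: 21.75
ee_pos: [500.6, 233.4, 195.9]
ee_rot: [-179.9, 30.0, -176.7]
force: [-4.8, -1.9, 5.9]
gripper_width: 33.7
```

```bash
python3 -m jog '0 0 0 0 0 0;0.012 0 -0.007 0 0 0;0.024 0 -0.014 0 0 0;0.036 0 -0.021 0 0 0;0.048 0 -0.028 0 0 0;0.06 0 -0.035 0 0 0;0.072 0 -0.0415 0 0 0;0.084 -0.001 -0.0485 0 0 0;0.094 -0.001 -0.0545 0 0 0;0.1 -0.001 -0.058 0 0 0;0.104 -0.001 -0.06 0 0 0;0.107 -0.001 -0.062 0 0 0;0.109 -0.001 -0.063 0 0 0;0.109 -0.001 -0.063 0 0 0;0.109 -0.001 -0.063 0 0 0' - 30
```

```text
time_s: 23.0
ee_pos: [440.5, 228.8, 196.0]
ee_rot: [-179.7, 30.2, -176.5]
force: [26.8, -7.0, -15.4]
gripper_width: 33.9
```

```bash
python3 -m jog '0 0 0 0 0 0;0 0 0 0 0 0;0 0 0 0 0 0;0 0 0 0 0 0;0 0 0 0 0 0' 0.4 && python3 -m jog '0 0 -0.04 0 0 0;0 0 -0.1 0 0 0;0 0 -0.16 0 0 0;0 0 -0.22 0 0 0;0 0 -0.22 0 0 0;0 0 -0.22 0 0 0'
python3 - <<'E'
from h import *
f=np.load("f.npy")+[-2,1.5,0];o=[]
for c in("top","scene"):
    im=grab_frame(c)[:,:,::-1].copy();cv2.imwrite(f"pics/{c}9.png",im)
    print(c,proj(c,F(f,(-125,65,204))),[(np.round(d['location'],1),round(d['confidence'],2)) for d in tip_of("beaker",c)])
    hsv=cv2.cvtColor(im,cv2.COLOR_BGR2HSV);m=cv2.inRange(hsv,(105,150,60),(125,255,255));k,l,st,ce=cv2.connectedComponentsWithStats(m);print([(st[i,4],ce[i].round(1)) for i in range(1,k) if st[i,4]>12])
    u=proj(c,(530,60,60))[0].astype(int);o.append(cv2.resize(im[u[1]-65:u[1]+65,u[0]-65:u[0]+65],None,fx=3,fy=3,interpolation=2))
cv2.imwrite("pics/e9.png",np.hstack(o))
E
```

```text
time_s: 23.42
ee_pos: [440.0, 229.1, 196.1]
ee_rot: [-179.7, 30.2, -176.5]
force: [-0.6, 0.6, 0.0]
gripper_width: 63.0
time_s: 23.92
ee_pos: [384.6, 226.9, 293.0]
ee_rot: [-179.9, 30.3, -176.5]
force: [0.7, -0.1, 0.1]
gripper_width: 63.7
top [[183.97693013 242.08630727]] [(array([300.2, 225.9]), 0.65), (array([270.7, 188. ]), 0.56), (array([271.8, 223.6]), 0.5)]
[(np.int32(21), array([137.8, 187.9])), (np.int32(32), array([184.7, 242.3])), (np.int32(28), array([372.8, 271. ]))]
scene [[196.40400871 258.09506778]] [(array([270.7, 237.9]), 0.87), (array([251.9, 212.1]), 0.54), (array([300.7, 228. ]), 0.53)]
[]
```

View pics/e9.png

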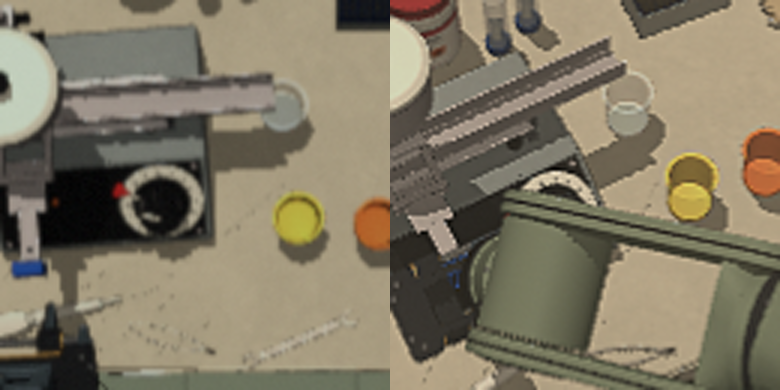

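The gate grip is at (184.7, 242.3), against (184.0, 242.1) predicted at the stop. The beaker stands under the lip and the knob still points at the index. Handing in.

```bash
python3 -c "
from workcell import *
print(job_done())"
```

```text
the job is handed in; nothing more can be done
None
```

I set the feeder up for its emptying run and handed the job in at about 24 s of the 72 s allowed. `job_done()` gives no verdict, so the figures below are my own estimates.

- **Knob:** I turned it about 64° clockwise. With the knob uncovered, a fit to both pictures put the pointer within about 1.5° of the red index. Its pointer still looked right in the last top picture; the arm hid it in the scene one.
- **Beaker:** It slipped in the grip and first landed about 19 mm short of the outlet. I pushed it into place with the half-closed fingers. The rim edges then matched the predicted position to within about 1 px, which puts it roughly 2–5 mm from the estimated outlet point. That point itself is uncertain by a few mm. The beaker is upright.
- **Gate:** I pulled it only after both were done. It travelled about 60 mm until the force rose to about 27 N at the stop. The blue grip then appeared at (184.7, 242.3) px, against (184.0, 242.1) predicted for fully open.
- **Disagreements:** The trained network put the beaker's origin up to about 5 mm from my rim-based estimate. My feeder pose left pixel errors of up to about 2 px at the corners, so I corrected the outlet by about 3 mm from the lip corners.
- **Bystanders:** I saw none moved in the pictures I viewed, but I did not measure their positions at the end. The gripper was open and clear of everything at hand-in.

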